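# Lock the spare blade cassette with its key

## Task

Lock the bar inside the ice shaver's spare blade cassette for storage: lift the red-handled key out of its stand, set its foot down through the yellow-edged entry opening onto the bar, and drag it along the slot in light contact until the foot drops into the hidden groove across the bar. Stop there, see that the foot sits on the bottom of the groove, and let go, leaving the key standing upright. Be gentle: the key must never bear on the cassette with more than 30 N (10 N is plenty), and the jigger, the spice jar and the portion cups stay where they are.

Things in the scene. Friction and masses are not known exactly. Their poses are not given: they have to be found in the camera images.
- key: Locking key, upright, loose, about 70 g. Origin: centre of its foot's underside; z up along it. Round steel foot 14 mm wide, 10 mm high, chamfered; neck 8 mm wide up to 51 mm; red handle from 51 to 85 mm, 30 mm along x, 14 mm thick along y (grasp across y at 68 mm). Starts standing in the key stand.
- key_stand: Fixed grey block 56 x 56 x 34 mm with a round hole 18 mm wide in the middle of its top, 24 mm deep (hole floor 10 mm above the worktop); origin: centre of its underside. The key starts with its foot on the hole's floor.
- cassette: Spare blade cassette, fixed: grey housing 64 (x) x 244 (y) x 42 mm high, screw heads 2 mm more, blunt steel blade strip along +x. Origin: centre of its underside, z up. Under the 4 mm aluminium top plate, from entry to slit end, runs a channel 24 mm wide, 16 mm high; its floor is the flat top of a dark bar at z = 22 mm, which stays put under less than 60 N.
- entry (a point): Centre of the square entry opening, 26 x 26 mm, edged in yellow, in the cassette's top plate, at the plate's top face: cassette x = 0, y = 45, z = 42 mm. From it a slit 12 mm wide runs along the cassette's -y. The key's neck fits the slit; its foot passes only through the entry and then slides beneath the plate.
- slit_end (a point): Closed far end of the slit, at the plate's top face: cassette x = 0, y = -62, z = 42 mm. Between entry and here, unseen under the plate, one groove crosses the bar: 18 mm long in y, as wide as the channel, 10 mm deep (bottom z = 12 mm). Its centre lies between y = +8 and y = -48 mm, differently each time, and is not measured.
- jigger: Steel double measure, 43 mm in diameter, 78 mm tall, loose; origin: centre of its underside. Bystander.
- spice_jar: Spice jar with a black lid, 40 mm in diameter, 105 mm tall, loose; origin: centre of its underside. Bystander.
- portion_cups: Stack of clear portion cups, 65 mm in diameter, 55 mm tall, loose; origin: centre of its underside. Bystander.
Mind the look-alikes: they are no part of the job. What is meant by the key is not purple or turquoise, and is the smaller of those in its own colour.

How it is judged:
By the outcome, as a careful person would: the job done as asked, in the order asked, and still so for the second after the job is handed in, with the robot touching nothing.
It also fails if it takes over 72 s, if anything falls off the work surface, if the arm or the gripper's body presses on something with over 40 N, if the wrist force passes 120 N, or if a joint passes its speed limit or range.

## Robot

A 7-joint arm with a two-finger parallel gripper is mounted at the origin on a cart in front of the work surface, level with it; the furniture and walls round the work are solid. World frame = base frame: x ahead of the robot, y to its left, z up, the work surface at z = 0. Lengths are in m, angles in degrees, forces in N, time in s.
With the tool pointing down it reaches from about 0.425 to 0.875 m from the base axis. Payload 4.7 kg.
Tool frame: the origin (TCP) lies at the very end of the fingers, on their centre line; the grasp point (between the pads) lies 19 mm behind it; z points along the fingers, y is the line along which they close (so a half turn about z gives the same grasp; the last joint's range is limited). The gripper opens to 87 mm and grips with 3 to 60 N. Pads are 19 mm wide; open, the fingers measure 117 mm over their backs; the gripper's body (75 mm by 190 mm) begins 51 mm behind the grasp point.
Start: joints at [-71.614, 18.392, -4.016, 83.108, 1.295, 78.541, -3.26], TCP at [0.196, 0.62, 0.223] pointing down, gripper open.
Joint ranges: [-163.93, 163.93], [-17.29, 119.83], [-79.2, 71.16], [3.27, 140.29], [-89.18, 269.18], [5.43, 117.66], [-154.24, 154.24]. Speed limits (degrees/s): [147.25, 147.25, 180, 180, 180, 180, 180].

## Interface

Orientations are given as [roll, pitch, yaw] about the fixed x, y, z axes, in that order (R = Rz(yaw) Ry(pitch) Rx(roll)).
In Python, from cell import get_obs, read_camera, sign_off, silhouettes gives the robot as it stands.
- The arm moves only by the tool play_rows, never from a script. Its argument "steps" is a list that holds one entry, the list of rows, each a list of 7 numbers: the shift along the tool's x, y, z in m, then the turn, a rotation vector about the tool's x, y, z in rad, then the finger opening in m, from 0 to 0.087. A call has 1 to 12 rows; each row shifts and turns the commanded pose from where the row before left it, along the tool's axes as they then stand; what a row does not reach is not made up. A row lasts 1/10 s, in which the tool goes at most 50 mm and 8.59 degrees, less where a joint would pass 70% of its speed; a pose out of reach is approached as far as the arm can. A call is refused whole if a number of a shift passes 0.05 or a number of a turn 0.15, either way. A call with a gripper value outside its range is refused whole. The fingers move at their own pace and stop on an object; "force" is the grip in N (left out, the last holds). Time passes only in rows, so rows that do not move let the fingers close. It gives the time, the measured TCP pose, the force, the opening and the grip force at its end, in the units of the state.
- get_obs(): the state, without advancing time (a new reading comes with each control period).
- read_camera(name): name is "scene" or "top" or "wrist"; returns a dict with "frame" (480x640x3 uint8, red, green, blue), "intrinsics" (3x3 intrinsics, pixels), "k1" (the pictures are not rectified: a ray, as slopes to the right and down, at radius r is drawn at 1 + k1 r^2 times it, then the intrinsics apply), "view" (4x4, takes a point from world to camera coordinates). Camera axes: x right, y up, looking along -z (the intrinsics and any distortion apply to the point x, -y, -z); pixel columns grow to the right and rows downward; lengths in m; the calibration is good to about 2 mm. A picture is of the moment at which its call begins. There is no depth.
- sign_off(): hands the job in; it is judged then, once.
Trained networks look in the newest picture that a camera, given by its name, has taken for a name from the list of things; names that differ only in an ending like _2 or _b are one class to them, and where a whole thing is asked for, a point or a joint stands for the part that bears it (a point fixed in the world has none). Each returns a list of dicts, best first, with "p" (0 to 1); they miss things now and then, are a little off and sometimes report something else, mostly with a low value. They report only what shows in the picture. A call takes as long as a camera call. They do not tell look-alikes from the thing itself.
- silhouettes(camera, name): "pixels" (480x640 bool, what is visible of it) and "extent" ([left, top, right, bottom] in pixels, round what is visible of it).
The state is a dict: "time_s": time; "qpos": joint angles; "joint_velocities": joint speeds; "effort": joint torques, N m; "tool_pos": TCP position; "tool_rot": TCP orientation; "force": force on the tool from outside, world axes, zero at the start; "wrist_torque": the same for the moment, N m; "grip_width": finger opening in m; "grasp_force": force on a finger pad.
Only numpy, scipy, OpenCV 4.12 (cv2) and the standard library are available. Lean on these libraries where they do the work, as an engineer would, in place of code of your own. Each camera call takes 0.05 s, during which the arm holds its last target. There are 200 camera calls.

## Working session

There is one attempt and no reset: what is moved stays moved. The work goes in short steps, Python scripts to look and compute and a tool call to move; the robot and the scene stay as the last step left them, time stands still between calls to the robot, and variables do not carry over. Pictures are saved under pics/ and viewed, at most 10 in all, crops included, and the job is handed in when it is done.

Besides the shell and the picture viewer there is one more tool, called after "Call:" in YAML: its name, and indented under it one key for each argument. play_rows: Moves the arm, as the interface text tells. Its arguments: {"type":"object","properties":{"steps":{"type":"array","items":{"type":"array","items":{"type":"array","items":{"type":"number"}}}},"force":{"type":"number"}},"required":["steps"]}

```bash
mkdir -p pics; cat > h.py <<'E'
import numpy as np, cv2
from cell import get_obs, read_camera, sign_off, silhouettes
def ray(c,u,v):
    K=np.array(c["intrinsics"]);V=np.array(c["view"])
    d=np.array([(u-K[0,2])/K[0,0],(v-K[1,2])/K[1,1]]);s=d.copy()
    for _ in range(20): s=d/(1+c["k1"]*(s@s))
    R=V[:3,:3];return -R.T@V[:3,3], R.T@np.array([s[0],-s[1],-1])
def atz(c,u,v,z):
    o,d=ray(c,u,v);return o+d*(z-o[2])/d[2]
def proj(c,p):
    K=np.array(c["intrinsics"]);V=np.array(c["view"])
    q=V[:3,:3]@np.array(p)+V[:3,3];s=np.array([q[0],-q[1]])/-q[2]
    s=s*(1+c["k1"]*(s@s));return K[0,0]*s[0]+K[0,2],K[1,1]*s[1]+K[1,2]
E
python3 - <<'E'
from h import *
o=get_obs();print({k:np.round(v,3) for k,v in o.items()})
for n in ("scene","top"):
    c=read_camera(n);cv2.imwrite(f"pics/{n}0.png",c["frame"][:,:,::-1])
    print(n,np.round(c["view"],3).tolist(),np.array(c["intrinsics"]).tolist(),c["k1"])
    for t in ("key","key_stand","cassette","entry","slit_end","jigger","spice_jar","portion_cups"):
        try:print(t,[(round(d["p"],2),np.round(d["extent"]).tolist()) for d in silhouettes(n,t)])
        except Exception as e:print(t,e)
E
```

```text
{'time_s': np.float64(0.0), 'qpos': array([-71.614,  18.438,  -4.016,  83.173,   1.295,  78.54 ,  -3.261]), 'joint_velocities': array([-0.048, -0.011,  0.028,  0.026, -0.103, -0.024,  0.005]), 'effort': array([ 1.0000e-03, -4.9129e+01, -4.0300e-01, -3.1252e+01, -6.4000e-02,
        4.4000e-02,  0.0000e+00]), 'tool_pos': array([0.196, 0.619, 0.221]), 'tool_rot': array([-1.79894e+02,  6.00000e-03,  1.62423e+02]), 'force': array([-0.293, -0.092, -0.633]), 'wrist_torque': array([-0.   , -0.006,  0.025]), 'grasp_force': np.float64(0.0), 'grip_width': np.float64(0.087)}
scene [[-0.538, 0.843, -0.015, 0.357], [-0.689, -0.429, 0.584, 0.344], [0.486, 0.324, 0.812, -1.515], [0.0, 0.0, 0.0, 1.0]] [[547.1179579144828, 0.0, 327.8990209633295], [0.0, 547.1179579144828, 249.32747427913233], [0.0, 0.0, 1.0]] -0.049272683175068256
key [(0.71, [363.0, 184.0, 385.0, 225.0]), (0.64, [414.0, 290.0, 436.0, 329.0]), (0.46, [384.0, 288.0, 396.0, 316.0])]
key_stand []
cassette [(0.55, [272.0, 214.0, 374.0, 287.0])]
entry [(0.85, [268.0, 215.0, 379.0, 287.0])]
slit_end [(0.7, [268.0, 215.0, 378.0, 289.0])]
ji
[... 261 characters left out ...]
]] [[537.3358631471523, 0.0, 324.13708167774746], [0.0, 537.3358631471523, 234.12959468229658], [0.0, 0.0, 1.0]] 0.044174452985283906
key [(0.82, [215.0, 237.0, 230.0, 259.0]), (0.64, [163.0, 194.0, 196.0, 218.0]), (0.52, [303.0, 308.0, 324.0, 332.0]), (0.49, [219.0, 189.0, 236.0, 207.0])]
key_stand [(0.6, [204.0, 235.0, 244.0, 269.0])]
cassette [(0.8, [269.0, 217.0, 410.0, 260.0]), (0.39, [214.0, 239.0, 228.0, 258.0])]
entry [(0.91, [271.0, 216.0, 409.0, 259.0])]
slit_end [(0.95, [272.0, 215.0, 411.0, 259.0])]
jigger [(0.92, [270.0, 121.0, 295.0, 155.0])]
spice_jar [(0.63, [242.0, 313.0, 275.0, 342.0])]
portion_cups [(0.7, [446.0, 303.0, 483.0, 338.0]), (0.52, [213.0, 238.0, 230.0, 261.0])]
```

View pics/scene0.png

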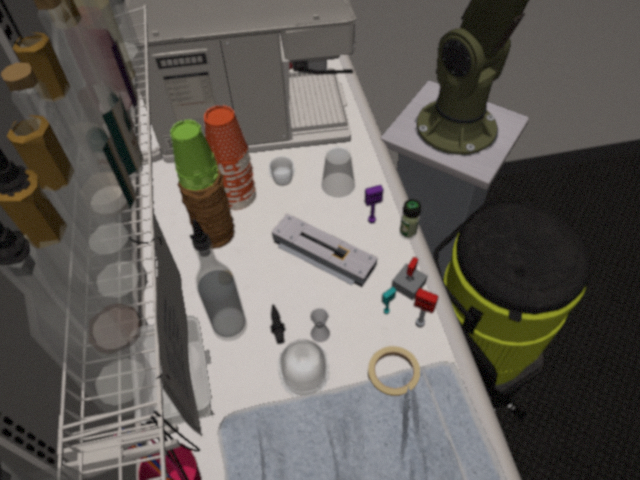

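View pics/top0.png

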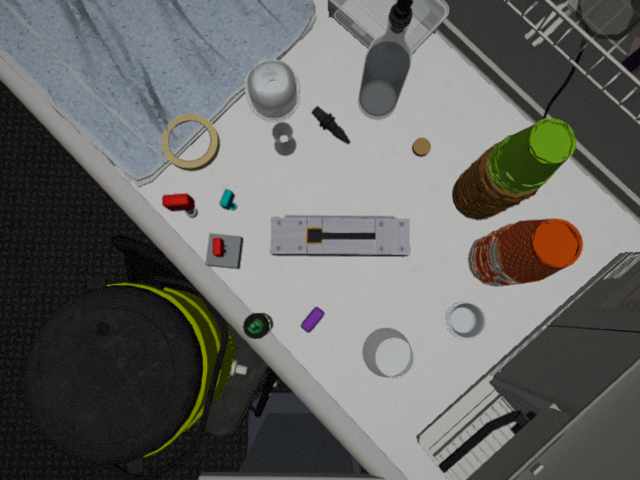

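The scene view has the cassette at about (325,248). The red key in the stand is at (411,268), with a larger red key at (427,300), turquoise at (388,298) and purple at (373,200). In the top view the cassette lies along image x, with its yellow entry at (315,236) and the slit running right to (375,236).

Candidates in the top view:
- **red in the stand (218,246):** smaller, so this is my choice
- **larger red, standing free (178,202):** not it
- **turquoise (228,199):** not it
- **purple (313,319):** not it

Next I'll measure and take a close crop.

```bash
cat > m.py <<'E'
from h import *
def blob(m):
    n,l,s,c=cv2.connectedComponentsWithStats(m.astype(np.uint8));return [(s[i].tolist(),c[i],l==i) for i in range(1,n) if s[i,4]>15]
E
python3 - <<'E'
from m import *
c=read_camera("top");f=c["frame"]
cv2.imwrite("pics/crop1.png",cv2.resize(f[170:340,140:430],None,fx=2.7,fy=2.7,interpolation=cv2.INTER_CUBIC)[:,:,::-1])
o=get_obs();print("tcp px",proj(c,o["tool_pos"]))
h=cv2.cvtColor(f,cv2.COLOR_RGB2HSV).astype(int)
red=((h[...,0]<8)|(h[...,0]>172))&(h[...,1]>150)&(h[...,2]>60)
for s,ct,m in blob(red):
    if s[0]<300:
        r=cv2.minAreaRect(np.argwhere(m)[:,::-1].astype(np.float32));print("red",s,ct,r,atz(c,*ct,.09))
yel=(abs(h[...,0]-25)<7)&(h[...,1]>120)&(h[...,2]>70)
for s,ct,m in blob(yel):
    if 290<s[0]<340 and s[1]>210 and s[1]<250: print("yel",s,ct,atz(c,*ct,.042),atz(c,s[0]+s[2]/2-.5,s[1]+s[3]/2-.5,.042))
for n,z in (("cassette",.042),("key_stand",.034)):
    d=silhouettes("top",n)[0];p=np.argwhere(d["pixels"])[:,::-1].astype(np.float32)
    r=cv2.minAreaRect(p);b=cv2.boxPoints(r);w=np.array([atz(c,*q,z)[:2] for q in b]);print(n,r,w.round(4).tolist(),w.mean(0))
for n in ("jigger","spice_jar","portion_cups"):
    d=silhouettes("top",n)[0]["extent"];print(n,atz(c,(d[0]+d[2])/2,(d[1]+d[3])/2,.04))
E
```

```text
tcp px (np.float64(-210.94698542762126), np.float64(494.209506201983))
red [163, 194, 26, 13, 293] [175.48122867 200.02389078] ((175.5034637451172, 200.04139709472656), (11.460277557373047, 25.5780086517334), 85.2363510131836) [0.6100757  0.19977671 0.09      ]
red [213, 238, 8, 18, 138] [216.54347826 246.38405797] ((216.5, 246.5), (17.0, 7.0), 90.0) [0.53336918 0.12825435 0.09      ]
yel [306, 227, 16, 17, 87] [311.40229885 235.09195402] [ 0.56146223 -0.02723191  0.042     ] [ 0.56168844 -0.03090581  0.042     ]
cassette ((339.99993896484375, 236.0), (137.99996948242188, 39.99999237060547), 0.0) [[0.5235, 0.0424], [0.5941, 0.0445], [0.5984, -0.1986], [0.5276, -0.1982]] [ 0.56090745 -0.07745207]
key_stand ((224.4351348876953, 250.5511932373047), (35.57815933227539, 33.59185791015625), 6.709837436676025) [[0.5063, 0.1581], [0.5653, 0.154], [0.559, 0.0917], [0.5, 0.0963]] [0.53264885 0.12503662]
jigger [0.73549787 0.02687152 0.04      ]
spice_jar [0.40301503 0.05872606 0.04      ]
portion_cups [ 0.41612567 -0.29421194  0.04      ]
```

View pics/crop1.png

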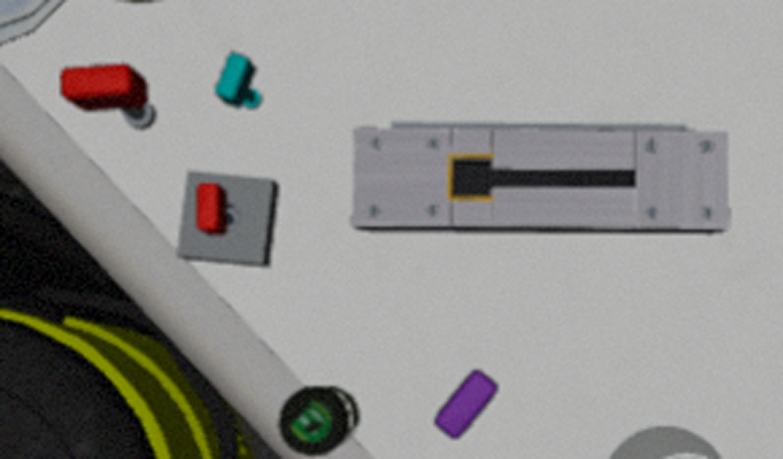

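The close crop shows the smaller red key standing in the grey stand, with its handle along world x, and the larger red key outside it with no stand. The stand centre at about (0.533, 0.125) and the 0.24 × 0.07 m cassette match the given sizes. The cassette yaw is about 0 and the entry is near (0.561, -0.031). I'll go to hover over the key.

Call:
play_rows:
  steps:
    - [[0, 0, -0.03, 0, 0, -0.0767, 0.087], [0, 0, -0.03, 0, 0, -0.0767, 0.087], [0, 0, -0.02, 0, 0, -0.0767, 0.087], [0, 0, 0, 0, 0, -0.0767, 0.087], [-0.028, -0.041, 0, 0, 0, 0, 0.087], [-0.028, -0.041, 0, 0, 0, 0, 0.087], [-0.028, -0.041, 0, 0, 0, 0, 0.087], [-0.028, -0.041, 0, 0, 0, 0, 0.087], [-0.028, -0.041, 0, 0, 0, 0, 0.087], [-0.028, -0.041, 0, 0, 0, 0, 0.087], [-0.028, -0.041, 0, 0, 0, 0, 0.087], [-0.028, -0.041, 0, 0, 0, 0, 0.087]]

```text
time_s: 2.4
tool_pos: [0.4212, 0.2898, 0.303]
tool_rot: [179.9, 0.0, -180.0]
force: [0.7, 0.9, -0.8]
grip_width: 0.0871
grasp_force: 0.0
```

Call:
play_rows:
  steps:
    - [[-0.028, -0.041, 0, 0, 0, 0, 0.087], [-0.028, -0.041, 0, 0, 0, 0, 0.087], [-0.028, -0.041, 0.02, 0, 0, 0, 0.087], [-0.029, -0.041, 0.02, 0, 0, 0, 0.087], [0, 0, 0, 0, 0, 0, 0.087], [0, 0, 0, 0, 0, 0, 0.087]]

```text
time_s: 3.0
tool_pos: [0.5294, 0.1323, 0.2649]
tool_rot: [-180.0, -0.1, 179.8]
force: [-0.3, 0.6, -0.6]
grip_width: 0.0873
grasp_force: 0.0
```

```bash
python3 - <<'E'
from m import *
o=get_obs();print(o["tool_pos"],o["tool_rot"],o["force"],o["time_s"])
c=read_camera("wrist");cv2.imwrite("pics/w1.png",c["frame"][:,:,::-1]);print(np.round(c["view"],3).tolist(),np.array(c["intrinsics"])[0],c["k1"])
print(proj(c,[.533,.127,.095]),proj(c,[.533,.127,.034]))
E
```

```text
[0.52938102 0.13229095 0.26490769] [-1.79994148e+02 -6.32785696e-02  1.79828529e+02] [-0.34953953  0.59015324 -0.60652703] 3.0
[[0.002, 1.0, 0.0, -0.134], [-0.961, 0.002, -0.275, 0.554], [-0.275, 0.0, 0.961, -0.286], [0.0, 0.0, 0.0, 1.0]] [412.28850631   0.         324.91313029] -0.0886366175488672
(np.float64(318.0373633379654), np.float64(217.8852032060251)) (np.float64(319.03503128644536), np.float64(203.3750128702031))
```

View pics/w1.png

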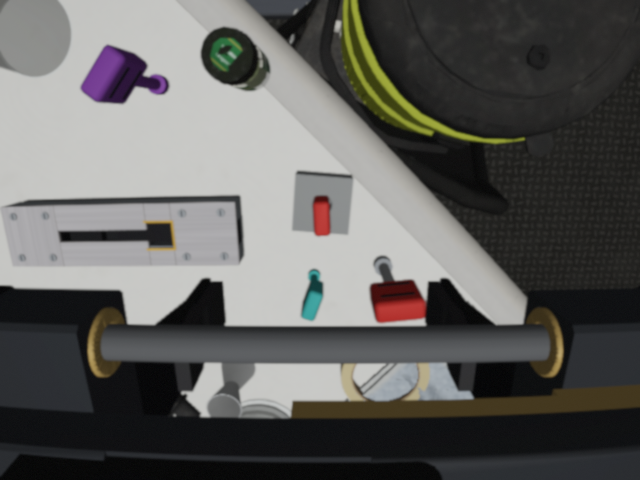

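The wrist view shows the red key in its stand at (322,215), the cassette entry at (161,235), and turquoise and the larger red key at (313,295) and (397,300). I'll refine the measurements from this view.

```bash
cat > w.py <<'E'
from m import *
def meas(c,keyz=None,show=True):
    f=c["frame"];h=cv2.cvtColor(f,cv2.COLOR_RGB2HSV).astype(int);out={}
    red=((h[...,0]<8)|(h[...,0]>172))&(h[...,1]>140)&(h[...,2]>50)
    for s,ct,m in blob(red):
        b=cv2.boxPoints(cv2.minAreaRect(np.argwhere(m)[:,::-1].astype(np.float32)));print("red",s[:5],ct.round(1),b.round(1).tolist(), np.median(h[m],0))
    yel=(abs(h[...,0]-24)<8)&(h[...,1]>120)&(h[...,2]>90)
    for s,ct,m in blob(yel):
        b=cv2.boxPoints(cv2.minAreaRect(np.argwhere(m)[:,::-1].astype(np.float32)))
        w=np.array([atz(c,*q,.042)[:2] for q in b]);print("yel",s,b.round(1).tolist(),w.round(4).tolist(),w.mean(0).round(4))
E
python3 - <<'E'
from w import *
c=read_camera("wrist");meas(c)
g=c["frame"]
cv2.imwrite("pics/w1c.png",np.hstack([cv2.resize(g[160:245,285:365],(400,425),interpolation=cv2.INTER_CUBIC),cv2.resize(g[190:275,120:200],(400,425),interpolation=cv2.INTER_CUBIC)])[:,:,::-1])
E
```

```text
red [311, 197, 16, 38, 548] [318.8 215.7] [[311.0, 197.0], [326.0, 197.0], [326.0, 234.0], [311.0, 234.0]] [  1. 179. 179.]
red [369, 281, 52, 41, 1586] [394.  302.6] [[367.70001220703125, 285.29998779296875], [417.6000061035156, 279.70001220703125], [421.79998779296875, 316.8999938964844], [371.79998779296875, 322.5]] [  1. 189. 150.]
yel [144, 221, 29, 28, 134] [[144.0, 221.0], [172.0, 221.0], [172.0, 248.0], [144.0, 248.0]] [[0.5486, -0.0426], [0.5486, -0.0144], [0.5762, -0.0172], [0.5763, -0.0459]] [ 0.5624 -0.03  ]
yel [87, 317, 21, 60, 370] [[82.30000305175781, 319.0], [99.0, 316.70001220703125], [107.0999984741211, 375.70001220703125], [90.4000015258789, 378.0]] [[0.6566, -0.1257], [0.6534, -0.1061], [0.7271, -0.1099], [0.7311, -0.1306]] [ 0.6921 -0.1181]
yel [545, 317, 19, 60, 334] [[544.9000244140625, 376.0], [552.0, 317.0], [567.0999755859375, 318.79998779296875], [560.0, 377.79998779296875]] [[0.7274, 0.3827], [0.6534, 0.3774], [0.656, 0.3953], [0.7307, 0.4015]] [0.6919 0.3892]
```

View pics/w1c.png

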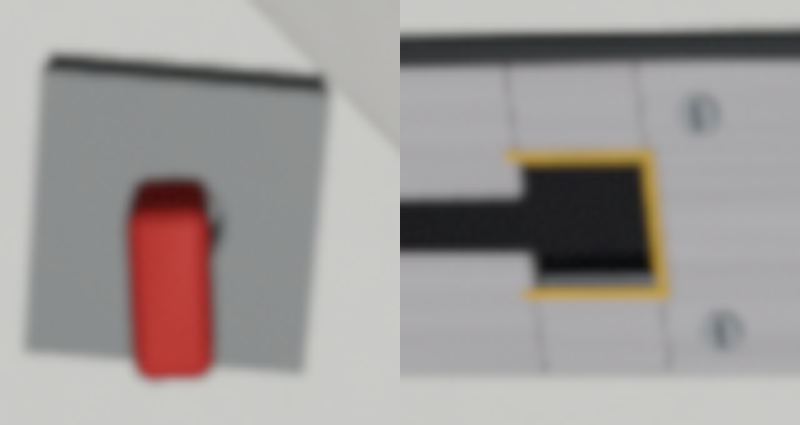

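The crop confirms the small red key is upright in its grey stand, with the handle about 2° off world x. The entry has yellow edging on three sides and the slit leaves toward image left (-y).

```bash
python3 - <<'E'
from w import *
for cam in ("wrist","top"):
    c=read_camera(cam);f=c["frame"];v=f.max(2).astype(int)
    if cam=="wrist":
        k=np.array([atz(c,285+a/5-.4,160+b/5-.4,.095)[:2] for a,b in((133,210),(207,208),(212,375),(138,378))]);print("key",k.round(4).tolist(),k.mean(0))
        s=np.array([atz(c,285+a/5-.4,160+b/5-.4,.034)[:2] for a,b in((47,72),(324,92),(301,371),(25,350))]);print("stand",s.round(4).tolist(),s.mean(0))
        e=[atz(c,120+a/5-.4,190+b/5-.4,.042)[:2] for a,b in((652,153),(667,297),(508,157),(527,294))];print("entry edge",np.round(e,4).tolist())
        # slit: dark columns
        for u in (70,85,100,115,130,140):
            col=v[222:252,u];i=np.where(col<70)[0];
            p=[atz(c,u,222+i[0]-.5,.042),atz(c,u,222+i[-1]+.5,.042)];print(u,i[[0,-1]]+222,np.round(p,4)[:,:2].tolist())
        r=v[236,50:75];print(r, atz(c,60,236,.042))
    else:
        for u in (326,335,345,355,365):
            col=v[222:250,u];print(u,col.tolist())
        print(v[236,365:385])
E
```

```text
key [[0.5193, 0.1243], [0.519, 0.1364], [0.5474, 0.1374], [0.548, 0.125]] [0.53343609 0.13076386]
stand [[0.5046, 0.1061], [0.5083, 0.159], [0.5638, 0.1555], [0.5596, 0.1008]] [0.53405116 0.13034491]
entry edge [[0.5481, 0.0633], [0.5773, 0.0649], [0.549, 0.0352], [0.5768, 0.0371]]
70 [231 239] [[0.5587, -0.1207], [0.5681, -0.1223]]
85 [231 239] [[0.5587, -0.1045], [0.5681, -0.106]]
100 [230 239] [[0.5576, -0.0884], [0.568, -0.09]]
115 [230 238] [[0.5576, -0.0727], [0.5669, -0.074]]
130 [230 238] [[0.5576, -0.0571], [0.5669, -0.0583]]
140 [230 238] [[0.5576, -0.0468], [0.5669, -0.0479]]
[171 169 169 169 164 146 107  64  37  19  14   9  13  12  10  11  12  20
  25  30  30  31  31  31  30] [ 0.56448408 -0.13267584  0.042     ]
326 [157, 157, 161, 159, 158, 162, 162, 162, 161, 146, 107, 46, 37, 37, 38, 38, 49, 108, 153, 159, 157, 154, 159, 160, 161, 159, 159, 156]
335 [157, 161, 158, 159, 160, 160, 159, 163, 163, 162, 141, 58, 31, 32, 33, 36, 49, 113, 160, 160, 155, 154, 158, 158, 162, 161, 160, 162]
345 [159, 158, 158, 160, 160, 157, 163, 163, 166, 162, 144, 57, 36, 37, 37, 35, 47, 115, 166, 162, 159, 157, 156, 162, 162, 158, 160, 160]
355 [156, 159, 160, 161, 161, 159, 163, 163, 163, 160, 132, 50, 32, 35, 28, 32, 40, 111, 163, 165, 163, 156, 155, 161, 159, 162, 159, 162]
365 [153, 160, 161, 165, 160, 159, 162, 163, 165, 161, 135, 51, 34, 39, 32, 29, 46, 109, 169, 167, 160, 164, 157, 161, 161, 162, 161, 162]
[ 32  33  37  33  37  32  28  33  29  35 107 163 156 160 160 158 157 154
 159 159]
```

Call:
play_rows:
  steps:
    - [[-0.004, -0.002, 0.03, 0, 0, -0.03, 0.087], [0, 0, 0.035, 0, 0, 0, 0.087], [0, 0, 0.035, 0, 0, 0, 0.087], [0, 0, 0.035, 0, 0, 0, 0.087], [0, 0, 0.035, 0, 0, 0, 0.06], [0, 0, 0.022, 0, 0, 0, 0.05], [0, 0, 0.014, 0, 0, 0, 0.04], [0, 0, 0, 0, 0, 0, 0.04], [0, 0, 0, 0, 0, 0, 0.04]]

```text
time_s: 4.1
tool_pos: [0.534, 0.1322, 0.0605]
tool_rot: [180.0, 0.1, -178.2]
force: [0.4, 0.4, 0.4]
grip_width: 0.055
grasp_force: 0.0
```

```bash
python3 - <<'E'
from w import *
o=get_obs();print(o["tool_pos"],o["tool_rot"],o["force"],o["grip_width"])
c=read_camera("wrist");cv2.imwrite("pics/w2.png",c["frame"][:,:,::-1]);meas(c)
E
```

```text
[0.53401843 0.13221733 0.06045412] [ 1.79965492e+02  8.69182645e-02 -1.78225114e+02] [0.44993384 0.42231288 0.44447008] 0.05497499047681893
red [296, 273, 38, 54, 1859] [315.3 301. ] [[296.0, 273.0], [333.0, 273.0], [333.0, 326.0], [296.0, 326.0]] [  1. 199.  78.]
red [298, 364, 36, 13, 378] [315.2 369.1] [[298.0, 364.0], [333.0, 364.0], [333.0, 376.0], [298.0, 376.0]] [  1. 191. 173.]
yel [18, 298, 15, 21, 122] [[17.100000381469727, 298.5], [25.0, 293.8999938964844], [36.79999923706055, 314.0], [29.0, 318.6000061035156]] [[0.5482, -0.0231], [0.5453, -0.0181], [0.5562, -0.0136], [0.5592, -0.0187]] [ 0.5522 -0.0184]
yel [161, 319, 16, 60, 391] [[157.60000610351562, 320.1000061035156], [171.0, 318.8999938964844], [176.10000610351562, 377.8999938964844], [162.6999969482422, 379.1000061035156]] [[0.5561, 0.0506], [0.5551, 0.0575], [0.5893, 0.0571], [0.5905, 0.0498]] [0.5728 0.0537]
yel [474, 320, 16, 59, 379] [[473.8999938964844, 377.8999938964844], [479.29998779296875, 319.79998779296875], [492.5, 321.1000061035156], [487.1000061035156, 379.1000061035156]] [[0.5845, 0.2117], [0.5508, 0.2094], [0.5514, 0.2162], [0.5852, 0.219]] [0.568  0.2141]
```

View pics/w2.png

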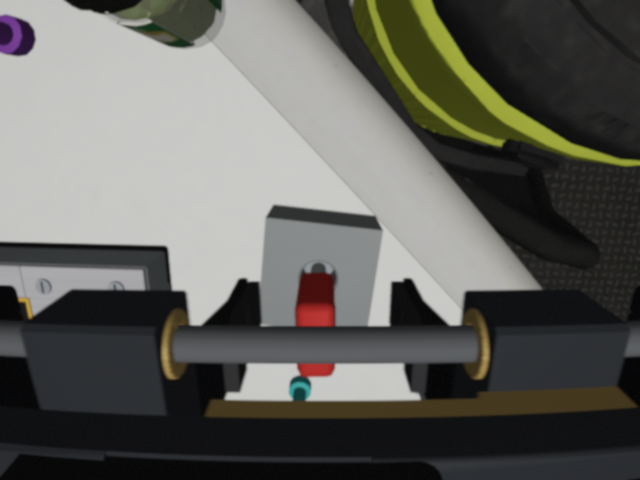

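The key handle (315,320) sits between the open fingers, a little left of centre, and nothing else is near the pads. I'll nudge over and close.

Call:
play_rows:
  steps:
    - [[0, -0.002, 0.001, 0, 0, 0, 0.03], [0, 0, 0, 0, 0, 0, 0.022], [0, 0, 0, 0, 0, 0, 0.018], [0, 0, 0, 0, 0, 0, 0.012], [0, 0, 0, 0, 0, 0, 0.008], [0, 0, 0, 0, 0, 0, 0.005], [0, 0, 0, 0, 0, 0, 0.005]]
  force: 20

```text
time_s: 4.85
tool_pos: [0.5335, 0.1296, 0.0586]
tool_rot: [180.0, 0.0, -178.3]
force: [-0.3, 0.3, 2.7]
grip_width: 0.014
grasp_force: 20.0
```

Call:
play_rows:
  steps:
    - [[0, 0, -0.005, 0, 0, 0, 0.005], [0, 0, -0.015, 0, 0, 0, 0.005], [0, 0, -0.02, 0, 0, 0, 0.005], [0, 0, -0.02, 0, 0, 0, 0.005], [0, 0, -0.02, 0, 0, 0, 0.005], [0, 0, 0, 0, 0, 0, 0.005]]

```text
time_s: 5.45
tool_pos: [0.5357, 0.13, 0.1424]
tool_rot: [179.9, 0.4, -178.3]
force: [0.9, 0.2, -1.6]
grip_width: 0.0138
grasp_force: 20.0
```

Call:
play_rows:
  steps:
    - [[-0.003, -0.02, 0, 0, 0, 0, 0.005], [-0.003, -0.02, 0, 0, 0, 0, 0.005], [-0.003, -0.02, 0, 0, 0, 0, 0.005], [-0.003, -0.02, 0, 0, 0, 0, 0.005], [-0.003, -0.02, 0, 0, 0, 0, 0.005], [-0.003, -0.02, 0, 0, 0, 0, 0.005], [-0.003, -0.02, 0, 0, 0, 0, 0.005], [-0.003, -0.02, 0, 0, 0, 0, 0.005], [0, 0, 0, 0, 0, 0, 0.005], [0, 0, 0, 0, 0, 0, 0.005]]

```text
time_s: 6.45
tool_pos: [0.5618, -0.0296, 0.138]
tool_rot: [180.0, -0.0, -178.3]
force: [-0.1, 0.1, -1.4]
grip_width: 0.0138
grasp_force: 20.0
```

```bash
python3 - <<'E'
from w import *
o=get_obs();p=o["tool_pos"];print(p,o["tool_rot"],o["force"],o["grip_width"])
c=read_camera("wrist");cv2.imwrite("pics/w3.png",c["frame"][:,:,::-1]);meas(c)
print("pred foot",proj(c,[p[0],p[1],p[2]+.019-.068]))
t=read_camera("top");meas(t)
E
```

```text
[ 0.5617826  -0.02955376  0.13797463] [ 1.79968726e+02 -4.59293046e-02 -1.78330951e+02] [-0.09231361  0.10226238 -1.35742903] 0.013762771757606483
red [305, 276, 42, 51, 1844] [325.1 302.9] [[305.0, 276.0], [346.0, 276.0], [346.0, 326.0], [305.0, 326.0]] [  1. 203.  67.]
red [308, 364, 38, 16, 554] [325.9 371. ] [[308.0, 364.0], [345.0, 364.0], [345.0, 379.0], [308.0, 379.0]] [  1. 193. 167.]
yel [301, 217, 45, 44, 292] [[299.6000061035156, 258.70001220703125], [301.0, 216.39999389648438], [345.29998779296875, 218.0], [343.8999938964844, 260.29998779296875]] [[0.5762, -0.0454], [0.5474, -0.0449], [0.5476, -0.0163], [0.5764, -0.016]] [ 0.5619 -0.0307]
yel [301, 258, 13, 3, 36] [[301.0, 258.0], [313.0, 258.0], [313.0, 260.0], [301.0, 260.0]] [[0.5756, -0.0445], [0.5754, -0.0366], [0.5768, -0.0365], [0.577, -0.0445]] [ 0.5762 -0.0405]
yel [265, 320, 9, 61, 293] [[264.3999938964844, 320.1000061035156], [271.8999938964844, 320.0], [273.1000061035156, 380.0], [265.6000061035156, 380.1000061035156]] [[0.6221, -0.0694], [0.6218, -0.0642], [0.671, -0.0638], [0.6713, -0.0694]] [ 0.6466 -0.0667
[... 1207 characters left out ...]
5, -0.3417], [0.6856, -0.3375]] [ 0.7007 -0.3361]
yel [493, 182, 6, 10, 18] [[491.0, 184.0], [493.0, 182.0], [500.0, 189.0], [498.0, 191.0]] [[0.6584, -0.3439], [0.6621, -0.3475], [0.6496, -0.3595], [0.6459, -0.3559]] [ 0.654  -0.3517]
yel [502, 191, 8, 4, 16] [[502.0, 191.0], [509.0, 191.0], [509.0, 194.0], [502.0, 194.0]] [[0.646, -0.3629], [0.6462, -0.3752], [0.6408, -0.3751], [0.6406, -0.3628]] [ 0.6434 -0.369 ]
yel [514, 190, 21, 8, 36] [[513.7999877929688, 194.10000610351562], [533.7999877929688, 189.3000030517578], [534.5999755859375, 192.60000610351562], [514.5999755859375, 197.3000030517578]] [[0.6408, -0.3834], [0.6499, -0.4189], [0.644, -0.42], [0.6349, -0.3846]] [ 0.6424 -0.4017]
```

View pics/w3.png

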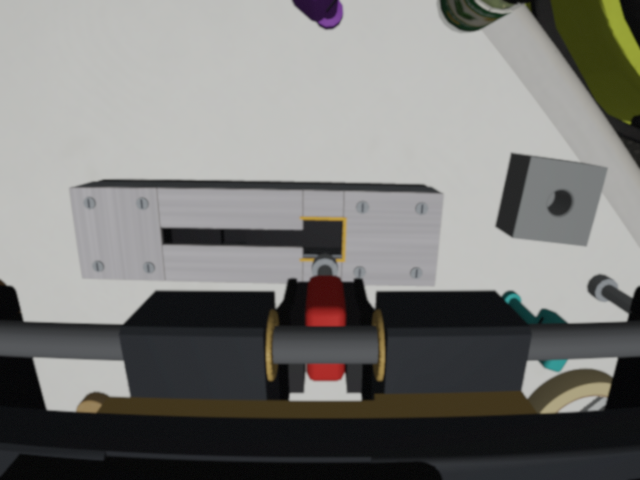

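The wrist view shows the key held upright. Its foot is at (323,265), in front of the yellow entry centred on (322,238), and the slit runs left to about (163,236). Next I'll check the slit direction and the foot's offset with an overlay crop.

```bash
python3 - <<'E'
from w import *
o=get_obs();p=o["tool_pos"]
c=read_camera("wrist");f=c["frame"];v=f.max(2).astype(float)
mid=[]
for u in range(170,298,4):
    col=v[215:260,u];i=np.arange(45);dark=np.clip((150-col)/130,0,1)
    n=np.where(dark>.5)[0];a,b=n[0],n[-1]
    t=215+a-1+(dark[a]<=.5); 
    A=atz(c,u,215+a-.5,.042);B=atz(c,u,215+b+.5,.042);mid.append([*(A+B)[:2]/2,B[0]-A[0]])
mid=np.array(mid);k=np.polyfit(mid[:,1],mid[:,0],1);print("slit x=",k,"at entry",np.polyval(k,-.03),"at end",np.polyval(k,-.137),"w",mid[:,2].mean(),"res",np.std(mid[:,0]-np.polyval(k,mid[:,1])))
r=v[236,155:170];print(r.round().tolist(),[atz(c,u,236,.042)[1].round(4) for u in (161,163,165)])
g=cv2.resize(f[205:290,155:355],None,fx=4,fy=4,interpolation=cv2.INTER_CUBIC)
g=np.clip(g.astype(float)**.6*8,0,255).astype(np.uint8)
for z,col in((0,(0,255,0)),(.010,(255,0,255))):
    th=np.linspace(0,6.283,40);q=np.array([proj(c,[p[0]+.007*np.cos(a),p[1]+.007*np.sin(a),p[2]-.049+z]) for a in th])
    cv2.polylines(g,[((q-[155,205]+.5)*4-.5).astype(int)],True,col,1)
cv2.imwrite("pics/w3c.png",g[:,:,::-1])
E
```

```text
slit x= [-0.00998813  0.56152537] at entry 0.5618250160171331 at end 0.5628937464518092 w 0.01096360459414911 res 0.00017625209927069364
[163.0, 163.0, 154.0, 131.0, 93.0, 52.0, 25.0, 14.0, 11.0, 10.0, 9.0, 9.0, 10.0, 9.0, 20.0] [np.float64(-0.1361), np.float64(-0.1347), np.float64(-0.1333)]
```

View pics/w3c.png

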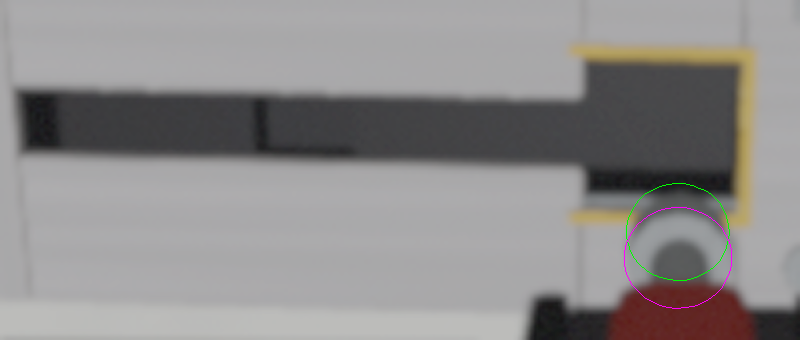

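The boosted crop shows the foot matching the TCP prediction to within about 1 mm. The slit is straight, with x = 0.5618 at the entry and 0.5629 at its end. A darker patch inside the slit at crop x 255–355 is about 18 mm long and is probably the groove. I'll work out its position while descending.

```bash
python3 - <<'E'
from w import *
c=read_camera("wrist")
for a,b in((255,128),(265,128),(352,152)):
    u,v=155+a/4-.4,205+b/4-.4
    print(a,atz(c,u,v,.022).round(4),atz(c,u,v,.012).round(4))
E
```

```text
255 [ 0.5689 -0.1028  0.022 ] [ 0.5718 -0.1054  0.012 ]
265 [ 0.5688 -0.101   0.022 ] [ 0.5718 -0.1035  0.012 ]
352 [ 0.5727 -0.0856  0.022 ] [ 0.5758 -0.0876  0.012 ]
```

Call:
play_rows:
  steps:
    - [[0, -0.001, 0.015, 0, 0, 0, 0.005], [0, 0, 0.02, 0, 0, 0, 0.005], [0, 0, 0.012, 0, 0, 0, 0.005], [0, 0, 0.008, 0, 0, 0, 0.005], [0, 0, 0.006, 0, 0, 0, 0.005], [0, 0, 0, 0, 0, 0, 0.005], [0, 0, 0, 0, 0, 0, 0.005]]

```text
time_s: 7.35
tool_pos: [0.5626, -0.0308, 0.0778]
tool_rot: [180.0, 0.0, -178.3]
force: [0.1, -0.1, -0.5]
grip_width: 0.0135
grasp_force: 20.0
```

Call:
play_rows:
  steps:
    - [[0, 0, 0.003, 0, 0, 0, 0.005], [0, 0, 0.001, 0, 0, 0, 0.005], [0, 0, 0.001, 0, 0, 0, 0.005], [0, 0, 0, 0, 0, 0, 0.005]]

```text
time_s: 7.75
tool_pos: [0.5622, -0.0307, 0.0724]
tool_rot: [180.0, 0.0, -178.3]
force: [0.8, 0.1, -0.7]
grip_width: 0.014
grasp_force: 20.0
```

Call:
play_rows:
  steps:
    - [[0, 0, 0.001, 0, 0, 0, 0.005], [0, 0, 0, 0, 0, 0, 0.005]]

```text
time_s: 7.95
tool_pos: [0.5622, -0.0307, 0.0713]
tool_rot: [180.0, -0.0, -178.3]
force: [-0.2, 1.0, -1.0]
grip_width: 0.0136
grasp_force: 20.0
```

Call:
play_rows:
  steps:
    - [[0, 0, 0.0005, 0, 0, 0, 0.005], [0, 0, 0, 0, 0, 0, 0.005]]

```text
time_s: 8.15
tool_pos: [0.5622, -0.0308, 0.0708]
tool_rot: [180.0, 0.0, -178.3]
force: [-0.0, -0.3, 0.6]
grip_width: 0.0137
grasp_force: 20.0
```

Call:
play_rows:
  steps:
    - [[0, 0, 0.0005, 0, 0, 0, 0.005], [0, 0, 0, 0, 0, 0, 0.005]]

```text
time_s: 8.35
tool_pos: [0.5623, -0.0308, 0.0706]
tool_rot: [180.0, 0.0, -178.3]
force: [-0.2, -1.4, 0.7]
grip_width: 0.0138
grasp_force: 20.0
```

Call:
play_rows:
  steps:
    - [[0, 0, 0.0005, 0, 0, 0, 0.005], [0, 0, 0, 0, 0, 0, 0.005]]

```text
time_s: 8.55
tool_pos: [0.5624, -0.0308, 0.0705]
tool_rot: [180.0, 0.0, -178.3]
force: [-1.9, -0.6, 4.6]
grip_width: 0.0137
grasp_force: 20.0
```

Contact is made at TCP z ≈ 0.0706, about 5 N, which matches the bar top of 0.022. Now I'll drag along -y.

Call:
play_rows:
  steps:
    - [[0.0002, -0.003, 0, 0, 0, 0, 0.005], [0.0001, -0.004, 0, 0, 0, 0, 0.005], [0.0001, -0.004, 0, 0, 0, 0, 0.005], [0.0001, -0.004, 0, 0, 0, 0, 0.005], [0, 0, 0, 0, 0, 0, 0.005]]

```text
time_s: 9.05
tool_pos: [0.563, -0.046, 0.0705]
tool_rot: [180.0, 0.1, -178.3]
force: [-0.1, 3.0, 5.9]
grip_width: 0.014
grasp_force: 20.0
```

Call:
play_rows:
  steps:
    - [[0.0001, -0.004, 0, 0, 0, 0, 0.005], [0.0001, -0.004, 0, 0, 0, 0, 0.005], [0.0001, -0.004, 0, 0, 0, 0, 0.005], [0.0001, -0.004, 0, 0, 0, 0, 0.005], [0, 0, 0, 0, 0, 0, 0.005]]

```text
time_s: 9.55
tool_pos: [0.5631, -0.0619, 0.0705]
tool_rot: [180.0, 0.1, -178.3]
force: [0.2, 3.8, 5.1]
grip_width: 0.0141
grasp_force: 20.0
```

Call:
play_rows:
  steps:
    - [[0.0003, -0.004, 0, 0, 0, 0, 0.005], [0.0003, -0.004, 0, 0, 0, 0, 0.005], [0.0002, -0.003, 0, 0, 0, 0, 0.005], [0.0001, -0.003, 0, 0, 0, 0, 0.005], [0.0001, -0.003, 0, 0, 0, 0, 0.005], [0, 0, 0, 0, 0, 0, 0.005]]

```text
time_s: 10.15
tool_pos: [0.5626, -0.0787, 0.0705]
tool_rot: [180.0, 0.1, -178.3]
force: [-0.7, 3.0, 6.0]
grip_width: 0.0136
grasp_force: 20.0
```

Call:
play_rows:
  steps:
    - [[0.0001, -0.002, 0, 0, 0, 0, 0.005], [0.0001, -0.002, 0, 0, 0, 0, 0.005], [0, 0, 0, 0, 0, 0, 0.005]]

```text
time_s: 10.45
tool_pos: [0.5625, -0.0824, 0.0705]
tool_rot: [179.9, 0.1, -178.3]
force: [0.5, 2.7, 6.0]
grip_width: 0.0136
grasp_force: 20.0
```

Call:
play_rows:
  steps:
    - [[0.0001, -0.002, 0, 0, 0, 0, 0.005], [0, 0, 0, 0, 0, 0, 0.005]]

```text
time_s: 10.65
tool_pos: [0.5625, -0.0843, 0.0705]
tool_rot: [179.9, 0.1, -178.3]
force: [0.3, 3.1, 5.2]
grip_width: 0.0139
grasp_force: 20.0
```

Call:
play_rows:
  steps:
    - [[0.0001, -0.002, 0, 0, 0, 0, 0.005], [0, 0, 0, 0, 0, 0, 0.005]]

```text
time_s: 10.85
tool_pos: [0.5624, -0.0864, 0.0704]
tool_rot: [179.9, 0.1, -178.3]
force: [0.3, 3.0, 5.3]
grip_width: 0.0139
grasp_force: 20.0
```

Call:
play_rows:
  steps:
    - [[0, -0.002, 0, 0, 0, 0, 0.005], [0, 0, 0, 0, 0, 0, 0.005]]

```text
time_s: 11.05
tool_pos: [0.5624, -0.0885, 0.0704]
tool_rot: [180.0, 0.1, -178.3]
force: [-0.2, 3.9, 5.5]
grip_width: 0.0137
grasp_force: 20.0
```

Call:
play_rows:
  steps:
    - [[0, -0.0015, 0, 0, 0, 0, 0.005], [0, 0, 0, 0, 0, 0, 0.005]]

```text
time_s: 11.25
tool_pos: [0.5623, -0.09, 0.0703]
tool_rot: [180.0, 0.1, -178.3]
force: [-0.1, 3.2, 4.8]
grip_width: 0.014
grasp_force: 20.0
```

Call:
play_rows:
  steps:
    - [[0, -0.0015, 0, 0, 0, 0, 0.005], [0, 0, 0, 0, 0, 0, 0.005]]

```text
time_s: 11.45
tool_pos: [0.5609, -0.0932, 0.0692]
tool_rot: [-179.9, -0.1, -178.3]
force: [-0.0, -0.8, -1.2]
grip_width: 0.0134
grasp_force: 20.0
```

Call:
play_rows:
  steps:
    - [[0, -0.0015, 0, 0, 0, 0, 0.005], [0, 0, 0, 0, 0, 0, 0.005]]

```text
time_s: 11.65
tool_pos: [0.5608, -0.0946, 0.0691]
tool_rot: [-179.9, -0.1, -178.3]
force: [0.2, -0.8, 0.3]
grip_width: 0.014
grasp_force: 20.0
```

Contact was lost at y ≈ -0.093, so the foot is over the groove, which agrees with the estimate from the picture. I'll lower it in.

Call:
play_rows:
  steps:
    - [[-0.001, 0.0004, 0.001, 0, 0, 0, 0.005], [0, 0, 0.001, 0, 0, 0, 0.005], [0, 0, 0, 0, 0, 0, 0.005]]

```text
time_s: 11.95
tool_pos: [0.5625, -0.0929, 0.0675]
tool_rot: [-180.0, -0.0, -178.3]
force: [0.2, 0.8, -1.7]
grip_width: 0.0136
grasp_force: 20.0
```

Call:
play_rows:
  steps:
    - [[0, 0, 0.001, 0, 0, 0, 0.005], [0, 0, 0.001, 0, 0, 0, 0.005], [0, 0, 0, 0, 0, 0, 0.005]]

```text
time_s: 12.25
tool_pos: [0.5626, -0.0928, 0.0657]
tool_rot: [180.0, -0.0, -178.3]
force: [-0.0, -0.9, -0.9]
grip_width: 0.014
grasp_force: 20.0
```

Call:
play_rows:
  steps:
    - [[0, 0, 0.001, 0, 0, 0, 0.005], [0, 0, 0.001, 0, 0, 0, 0.005], [0, 0, 0, 0, 0, 0, 0.005]]

```text
time_s: 12.55
tool_pos: [0.5627, -0.0929, 0.0637]
tool_rot: [180.0, -0.0, -178.3]
force: [0.6, -0.7, -0.8]
grip_width: 0.0136
grasp_force: 20.0
```

Call:
play_rows:
  steps:
    - [[0, 0, 0.001, 0, 0, 0, 0.005], [0, 0, 0.001, 0, 0, 0, 0.005], [0, 0, 0, 0, 0, 0, 0.005]]

```text
time_s: 12.85
tool_pos: [0.5627, -0.0928, 0.0617]
tool_rot: [180.0, -0.0, -178.3]
force: [0.6, 0.8, -0.3]
grip_width: 0.0141
grasp_force: 20.0
```

Call:
play_rows:
  steps:
    - [[0, 0, 0.0005, 0, 0, 0, 0.005], [0, 0, 0, 0, 0, 0, 0.005]]

```text
time_s: 13.05
tool_pos: [0.5627, -0.0929, 0.0613]
tool_rot: [180.0, -0.0, -178.3]
force: [0.1, 0.5, -0.5]
grip_width: 0.0139
grasp_force: 20.0
```

Call:
play_rows:
  steps:
    - [[0, 0, 0.0005, 0, 0, 0, 0.005], [0, 0, 0, 0, 0, 0, 0.005]]

```text
time_s: 13.25
tool_pos: [0.5627, -0.0929, 0.0608]
tool_rot: [180.0, -0.0, -178.3]
force: [-0.3, -0.7, -1.2]
grip_width: 0.0139
grasp_force: 20.0
```

Call:
play_rows:
  steps:
    - [[0, 0, 0.0005, 0, 0, 0, 0.005], [0, 0, 0, 0, 0, 0, 0.005]]

```text
time_s: 13.45
tool_pos: [0.5629, -0.0929, 0.0606]
tool_rot: [180.0, 0.0, -178.3]
force: [-0.2, 0.1, 0.1]
grip_width: 0.0138
grasp_force: 20.0
```

Call:
play_rows:
  steps:
    - [[0, 0, 0.0005, 0, 0, 0, 0.005], [0, 0, 0, 0, 0, 0, 0.005]]

```text
time_s: 13.65
tool_pos: [0.563, -0.0929, 0.0605]
tool_rot: [180.0, 0.0, -178.3]
force: [-1.1, 0.3, 5.1]
grip_width: 0.014
grasp_force: 20.0
```

```bash
python3 - <<'E'
from w import *
o=get_obs();print(o["tool_pos"],o["tool_rot"],o["force"],o["wrist_torque"])
c=read_camera("wrist");cv2.imwrite("pics/w4.png",c["frame"][:,:,::-1])
E
```

```text
[ 0.56302189 -0.09289806  0.06051389] [ 1.79984889e+02  2.90414189e-02 -1.78284613e+02] [-1.1462323   0.32463659  5.11640573] [ 0.13523847  0.47372683 -0.01434776]
```

View pics/w4.png

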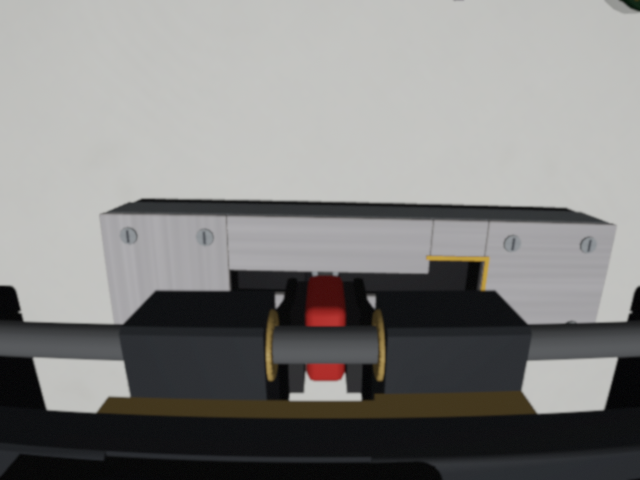

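The TCP is 10 mm below the bar-contact height with firm contact, so the foot sits on the groove bottom. The neck stands in the slit at (325,275) and the handle is upright between the fingers. I'll ease off, release and rise.

Call:
play_rows:
  steps:
    - [[0, 0, -0.0005, 0, 0, 0, 0.005], [0, 0, 0, 0, 0, 0, 0.014], [0, 0, 0, 0, 0, 0, 0.017], [0, 0, 0, 0, 0, 0, 0.022], [0, 0, 0, 0, 0, 0, 0.03], [0, 0, 0, 0, 0, 0, 0.04], [0, 0, 0, 0, 0, 0, 0.045], [0, 0, 0, 0, 0, 0, 0.045]]
  force: 5

```text
time_s: 14.5
tool_pos: [0.5628, -0.0929, 0.0604]
tool_rot: [180.0, 0.0, -178.3]
force: [-0.3, 0.2, -0.4]
grip_width: 0.0428
grasp_force: 0.0
```

Call:
play_rows:
  steps:
    - [[0, 0, -0.005, 0, 0, 0, 0.045], [0, 0, -0.015, 0, 0, 0, 0.045], [0, 0, -0.03, 0, 0, 0, 0.045], [0, 0, -0.03, 0, 0, 0, 0.045], [0, 0, -0.03, 0, 0, 0, 0.045], [0, 0, -0.03, 0, 0, 0, 0.045], [0, 0, -0.02, 0, 0, 0, 0.045], [0, 0, 0, 0, 0, 0, 0.045], [0, 0, 0, 0, 0, 0, 0.045]]

```text
time_s: 15.4
tool_pos: [0.5629, -0.093, 0.2211]
tool_rot: [180.0, 0.1, -178.3]
force: [0.4, 0.6, -0.2]
grip_width: 0.045
grasp_force: 0.0
```

```bash
python3 - <<'E'
from w import *
o=get_obs();print(o["time_s"],o["tool_pos"],o["force"],o["grip_width"])
c=read_camera("wrist");s=read_camera("scene")
cv2.imwrite("pics/end.png",np.hstack([cv2.resize(c["frame"][120:420,140:500],(400,333)),cv2.resize(s["frame"][150:350,230:450],(366,333),interpolation=cv2.INTER_CUBIC)])[:,:,::-1])
meas(c)
print("handle top pred upright",proj(c,[.563,-.0929,.097]),"neck at .05",proj(c,[.563,-.0929,.05]))
E
```

```text
15.4 [ 0.56290268 -0.09296438  0.2211489 ] [ 0.35741738  0.63281925 -0.15227215] 0.04500571220805149
red [50, 145, 9, 11, 29] [ 54.  150.1] [[48.400001525878906, 146.1999969482422], [54.70000076293945, 144.10000610351562], [58.20000076293945, 154.60000610351562], [51.900001525878906, 156.6999969482422]] [  7. 198.  72.]
red [315, 202, 21, 44, 757] [324.9 223.1] [[315.0, 245.0], [315.0, 202.0], [335.0, 202.0], [335.0, 245.0]] [  1. 186. 154.]
yel [381, 195, 35, 34, 218] [[381.0, 227.5], [383.1000061035156, 193.10000610351562], [415.6000061035156, 195.10000610351562], [413.3999938964844, 229.5]] [[0.5762, -0.0439], [0.5463, -0.0441], [0.5471, -0.0166], [0.5771, -0.0158]] [ 0.5616 -0.0301]
yel [188, 323, 11, 56, 267] [[185.10000610351562, 323.6000061035156], [194.0, 322.8999938964844], [198.1999969482422, 378.0], [189.3000030517578, 378.70001220703125]] [[0.6741, -0.2194], [0.673, -0.2109], [0.7334, -0.2112], [0.7346, -0.2201]] [ 0.7038 -0.2154]
yel [452, 324, 11, 55, 276] [[451.79998779296875, 378.0], [456.0, 323.8999938964844], [464.70001220703125, 324.6000061035156], [460.6000061035156, 378.70001220703125]] [[0.7258, 0.0368], [0.6666, 0.0329], [0.6672, 0.0413], [0.7265, 0.0456]] [0.6965 0.0392]
handle top pred upright (np.float64(324.34680128953846), np.float64(227.34668271397862)) neck at .05 (np.float64(324.3891640633918), np.float64(212.84456264987173))
```

View pics/end.png

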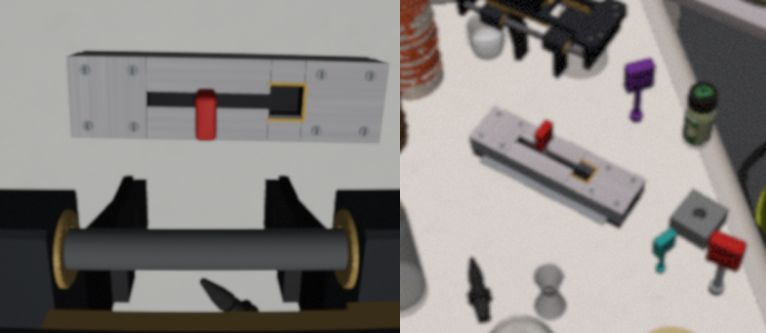

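The key stands upright in the slit, at wrist pixel (325,223) against a predicted upright position of (324,227). The gripper is clear, and the jigger, jar and the other keys are undisturbed.

```bash
python3 -c "
from cell import sign_off;print(sign_off())"
```

```text
the job is handed in; nothing more can be done
None
```

I locked the bar and handed the job in at about 15 s: the small red key stands upright with its foot on the groove bottom, never pressed beyond about 7 N in my readings; the final pictures showed the jigger and spice jar undisturbed, but I made no specific check of the portion cups.

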